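# Stack a flow cell in its assembly nest

## Task

Put the flow cell together in the three-sided nest on the counter: slide the heavy square body along the counter, without lifting it, through the mouth until it is fully home against the back wall, then set the square spacer frame on it and the round top disc on the frame, knob up. All three must lie flat, squarely one on another inside the nest, pushed right back to its back wall, and be let go; leave the beaker, the brown bottle and the small carton standing where they are.

Things in the scene. Friction and masses are not known exactly. Their poses are not given: they have to be found in the camera images.
- nest: grey three-sided assembly nest fixed to the counter, no floor. Origin on the counter at the pocket's centre (centre of a part that is home); +y points out of the mouth, z up. Inner faces at x = -52 and +52 and y = -51 mm. Walls 14 mm thick, 62 high, top inner edges chamfered 6 mm; feet reach x = -91 and +91 mm, 6 mm high.
- nest_mouth (a point): middle of the nest's mouth on the counter, at nest y = +46 mm, where the side walls end; axes as the nest's. From here two thin steel guides, 40 mm high, flare outward from x = -52 and +52 mm to about -65 and +65 mm at nest y = +77 mm.
- cell_body: cell body, a solid square aluminium block 100 x 100 x 34 mm, about 0.6 kg, with a dark ring drawn on its flat top; too wide to grip, it stands on the counter. Origin at the centre of its underside, x and y square to its sides, z up. The four sides are alike, any may face the mouth.
- spacer: spacer, a square white plastic frame 100 x 100 mm, 22 high, about 0.15 kg, bars 14 mm wide round a 72 x 72 mm window; grip it across any one bar (bar centre line 43 mm from the frame's centre). Origin at the centre of its underside, x and y square to its sides, z up. Four sides alike. Lies on the counter on either side of the work.
- top_disc: top disc, a round aluminium disc 98 mm in diameter, 10 mm thick, about 0.2 kg, with an upright black knob 30 mm in diameter from 10 to 42 mm height on its centre. Origin at the centre of its underside, z up. Lies on the counter, knob up; may be on either side of the work.
- beaker: bystander, a clear beaker, 72 mm in diameter, 87 mm high, origin at the centre of its underside, z up
- stain_bottle: bystander, a small brown bottle with a black cap, 32 mm in diameter, 75 mm high, origin at the centre of its underside, z up
- carton: bystander, a small upright carton 50 x 75 x 65 mm, origin at the centre of its underside, z up
Things that resemble listed ones, but are neither listed nor needed, are in the scene too. What is shaped like the top_disc but turquoise is not meant.

How it is judged:
By the outcome, as a careful person would: the job done as asked, in the order asked, and still so for the second after the job is handed in, with the robot touching nothing.
It also fails if it takes over 72 s, if anything falls off the work surface, if the arm or the gripper's body presses on something with over 40 N, if the wrist force passes 120 N, or if a joint passes its speed limit or range.

## Robot

A 6-joint arm with a two-finger parallel gripper is mounted at the origin on a cart in front of the work surface, level with it; the furniture and walls round the work are solid. World frame = base frame: x ahead of the robot, y to its left, z up, the work surface at z = 0. Lengths are in m, angles in rad, forces in N, time in s.
With the tool pointing down it reaches from about 0.25 to 0.775 m from the base axis. Payload 4 kg.
Tool frame: the origin (TCP) lies midway between the tips of the shut fingers; the grasp point (between the pads) lies 19 mm behind it (grasp_offset is the distance from the TCP to the grasp point, in m); z points along the fingers, x is the direction in which the jaws open and shut, and the axes are right-handed (so a half turn about z gives the same grasp; the last joint's range is limited). The gripper opens to 94 mm and grips with 3 to 60 N. Pads are 16 mm wide; open, the fingers measure 119 mm over their backs; the gripper's body (75 mm by 177 mm) begins 78 mm behind the grasp point.
Start: joints at [-1.217, 0.087, 1.371, -0, 1.684, -0.103], TCP at [0.243, -0.494, 0.206] pointing down, gripper open.
Joint ranges: [-3.1, 3.1], [-0.76, 2.03], [0.27, 2.55], [-1.08, 4.22], [0.17, 2.65], [-2.57, 2.57]. Speed limits (rad/s): [2.79, 2.79, 3.14, 3.14, 3.14, 3.14].

## Interface

Orientations are given as a rotation vector (axis times angle).
In Python, from workcell import get_state, camera, camera_info, hand_in, grasp_offset gives the robot as it stands.
- The arm moves only by the tool servo_tool, never from a script. Its argument "series" is text: rows parted by semicolons, each of 5 numbers parted by spaces: the shift along the tool's x, y, z in units of 25 mm (1.0 is 25 mm), then the turn about the tool's z in units of 6 degrees (1.0 is 6 degrees), then the closure, from -1 (fully open) to 1 (shut). A call has 1 to 8 rows; each row is the pose to reach, as a shift and turn from the pose commanded when the call began, along the tool's axes at that moment; what a row does not reach only later rows make up. A row lasts 1/8 s, in which the tool goes at most 62.5 mm and 10.7 degrees, less where a joint would pass 70% of its speed; a pose out of reach is approached as far as the arm can. A call with a gripper value outside its range is refused whole. The fingers move at their own pace and stop on an object; the grip force is fixed at half the most. Time passes only in rows, so rows that repeat a pose let the fingers close. It gives the time, the measured TCP pose, the force and the opening at its end, in the units of the state.
- get_state(): the state, without advancing time (a new reading comes with each control period).
- camera(name): name is "scene" or "top" or "wrist"; returns the picture (480x640x3 uint8, red, green, blue); there is no depth.
- camera_info(name): a dict with "camera_matrix" (3x3 intrinsics, pixels), "R" (3x3) and "t" (3): a world point X has camera coordinates R X + t. Camera axes: x right, y down, z forward; pixel columns grow to the right and rows downward; lengths in m; the calibration is good to about 2 mm. A picture is of the moment at which its call begins: read the wrist's pose just before it. camera_info takes no time and is no camera call; for the wrist camera it gives the pose at the moment of the call.
- hand_in(): hands the job in, once; it reports no verdict.
The state is a dict: "clock": time; "joints": joint angles; "qvel": joint speeds; "tau": joint torques, N m; "tool_pos": TCP position; "tcp_rot": TCP orientation; "force": force on the tool from outside, world axes, zero at the start; "torque": the same for the moment, N m; "width": finger opening in m.
Only numpy, scipy, OpenCV 4.12 (cv2) and the standard library are available. Lean on these libraries where they do the work, as an engineer would, in place of code of your own. Each camera call takes 0.05 s, during which the arm holds its last target. There are 200 camera calls.

## Working session

There is one attempt and no reset: what is moved stays moved. The work goes in short steps, Python scripts to look and compute and a tool call to move; the robot and the scene stay as the last step left them, time stands still between calls to the robot, and variables do not carry over. Pictures are saved under pics/ and viewed, on a budget of 10 in all, crops included, one or two more only if the job needs it, and the job is handed in when it is done.

Besides the shell and the picture viewer there is one more tool, called after "Call:" as name(argument=value, ...), one argument or row to a line, values as JSON. servo_tool: Moves the arm, as the interface text tells. Its arguments: {"type":"object","properties":{"series":{"type":"string"}},"required":["series"]}

```bash
mkdir -p pics; ls; python3 - <<'E'
from workcell import *
import cv2,numpy as np
print(get_state(),grasp_offset)
a=camera("scene");b=camera("top")
cv2.imwrite("pics/scene0.png",a[...,::-1]);cv2.imwrite("pics/top0.png",b[...,::-1])
for n in("scene","top"):print(camera_info(n))
E
```

```text
pics
{'clock': 0.0, 'joints': array([-1.21705758e+00,  8.79320133e-02,  1.37225979e+00, -1.40789189e-05,
        1.68361778e+00, -1.03101770e-01]), 'qvel': array([ 4.13555722e-04,  3.59480719e-04, -9.13404467e-05, -1.22311183e-03,
        1.03269611e-03,  3.46629451e-04]), 'tau': array([-1.17962605e-03, -3.40179420e+01, -3.02435160e+01,  7.16499193e-02,
        3.29965213e-02, -1.70242306e-04]), 'tool_pos': array([ 0.24240766, -0.49307159,  0.20431396]), 'tcp_rot': array([-2.66561458,  1.66000774,  0.00276314]), 'force': array([-0.25244876,  0.46216347, -0.44182036]), 'torque': array([-0.05841705,  0.03372599,  0.04042371]), 'width': 0.09382751029367942} 0.0188
{'camera_matrix': array([[462.33137136,   0.        , 321.75018309],
       [  0.        , 462.33137136, 224.91818886],
       [  0.        ,   0.        ,   1.        ]]), 'R': array([[ 0.80631711, -0.59147135,  0.00378833],
       [-0.23697781, -0.32891252, -0.91414335],
       [ 0.54193563,  0.73619168, -0.40537338]]), 't': array([-0.52247281,  0.11922045,  1.15677316])}
{'camera_matrix': array([[517.2057574 ,   0.        , 322.93767283],
       [  0.        , 517.2057574 , 237.06705915],
       [  0.        ,   0.        ,   1.        ]]), 'R': array([[ 0.00128508, -0.99995022,  0.00989438],
       [-0.92837519, -0.00487015, -0.37161241],
       [ 0.3716421 , -0.00870814, -0.92833524]]), 't': array([-0.15310466,  0.52048142,  1.44587203])}
```

View pics/top0.png

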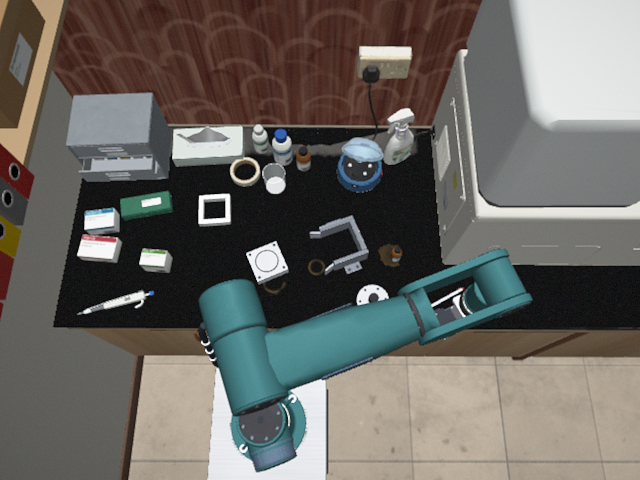

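View pics/scene0.png

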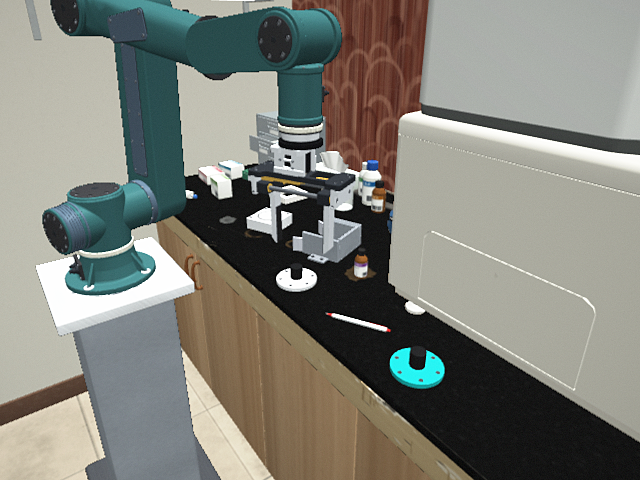

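Top view: the body is at (267,262), the nest at (345,245) with its mouth to the left, the spacer at (214,210) and the white disc at (372,297). The beaker is at (274,178), the stain bottle at (396,255) and the carton at (155,260). Possible mix-ups:
- **Disc:** turquoise disc, scene (417,367); the metal/white disc is at scene (297,278).
- **Spacer:** tan tape ring, top (245,171).
- **Stain bottle:** other brown bottle, top (303,158).
- **Carton:** red and blue cartons, top (100,248) and (102,220).

I choose the body, the white frame and the white/metal disc. I'll check them in one close crop.

```bash
cat > h.py <<'E'
from workcell import *
import cv2,numpy as np
def ray(ci,uv,z):
    K,R,t=ci["camera_matrix"],ci["R"],ci["t"]; uv=np.atleast_2d(uv).astype(float)
    d=np.c_[(uv-K[:2,2])/K[0,0],np.ones(len(uv))]@R; c=-R.T@t
    return (c+d*((z-c[2])/d[:,2])[:,None])[:,:2]
def proj(ci,X):
    p=np.atleast_2d(X)@ci["R"].T+ci["t"]; p=p@ci["camera_matrix"].T; return p[:,:2]/p[:,2:]
def square(ci,mask,z):
    "min-area rectangle of a mask's outer contour laid on plane z: centre mm, size mm, angle deg"
    c=max(cv2.findContours(mask.astype(np.uint8),cv2.RETR_EXTERNAL,cv2.CHAIN_APPROX_NONE)[0],key=cv2.contourArea)[:,0]
    w=ray(ci,c,z)*1000; (x,y),s,a=cv2.minAreaRect(w.astype(np.float32)); return np.round([x,y,*s,a],1)
E
python3 - <<'E'
from h import *
b=cv2.imread("pics/top0.png"); ci=camera_info("top")
cv2.imwrite("pics/crop.png",cv2.resize(b[150:320,190:417],(800,600),interpolation=cv2.INTER_CUBIC))
hsv=cv2.cvtColor(b,cv2.COLOR_BGR2HSV)
m=(hsv[...,2]>175)&(hsv[...,1]<50)
def sub(x0,y0,x1,y1):
    k=np.zeros_like(m);k[y0:y1,x0:x1]=m[y0:y1,x0:x1];return k
print("body",square(ci,sub(235,230,300,295),.034))
print("spacer",square(ci,sub(190,188,240,235),.022))
print("disc",square(ci,sub(350,278,400,315),.010))
E
```

```text
body [468.4  21.3 100.5 100.7  24. ]
spacer [650.6 200.3 102.5  99.3   3.9]
disc [ 373.9 -297.6   53.3   97.5   13.4]
```

View pics/crop.png

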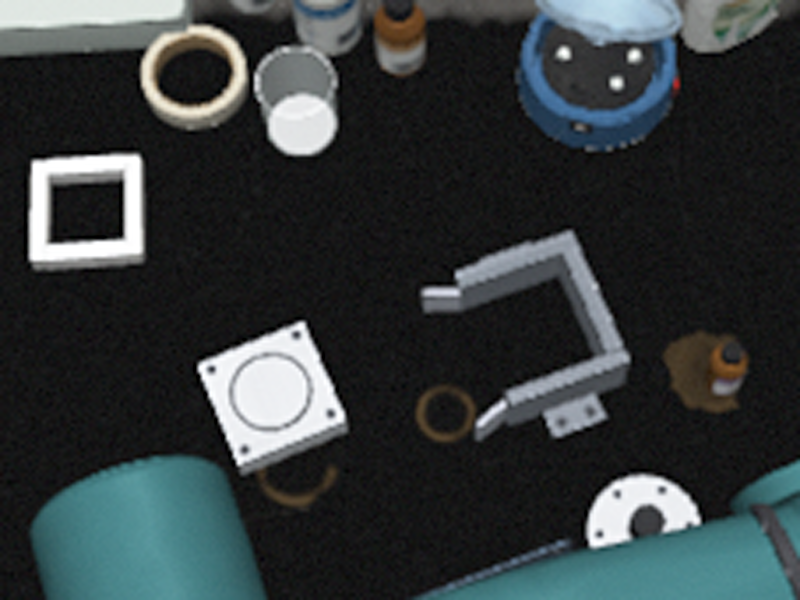

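The crop shows the body square with its ring at (270,392), the frame at (88,210) and the white disc, partly hidden, at (645,520). The nest's top outer corners are at about (572,232), (630,352), (455,272) and (508,392), with the stain bottle right of it at (728,370).

```bash
python3 - <<'E'
from h import *
ci=camera_info("top")
px=np.array([(572,232),(632,354),(457,272),(510,393)])/np.array([800/227,600/170])+[190,150]
w=ray(ci,px,.062)*1000; n=np.array([(66,-65),(-66,-65),(66,46),(-66,46)],float)
M,_=cv2.estimateAffinePartial2D(n,w); s=np.hypot(*M[:,0]); a=np.arctan2(M[1,0],M[0,0])
R=np.array([[np.cos(a),-np.sin(a)],[np.sin(a),np.cos(a)]]); t=w.mean(0)-R@n.mean(0)
print(w,s,np.degrees(a),t); 
for y in(77,150):print(y,t+R@[0,y])
print("body in nest",R.T@(np.array([468.4,21.3])-t))
for f,p in(("bottle",(728,390)),("beaker",(302,140))):print(f,ray(ci,np.array(p)/3.524+[190,150],0)*1000)
print(cv2.Rodrigues(get_state()['tcp_rot'])[0].round(3),camera_info("wrist"))
E
```

```text
[[ 608.92921993 -243.52047613]
 [ 493.96619808 -293.09569661]
 [ 569.91419319 -141.66023367]
 [ 457.9033093  -187.43022766]] 0.9484593526950701 23.327039638243985 [ 528.91643056 -207.70319223]
77 [ 498.42605514 -136.99720234]
150 [469.51959533 -69.96425088]
body in nest [ 35.11063865 234.24761146]
bottle [[ 482.59981532 -384.39884235]]
beaker [[729.90217778   4.6663621 ]]
[[ 0.441 -0.898 -0.001]
 [-0.898 -0.441  0.002]
 [-0.002 -0.    -1.   ]] {'camera_matrix': array([[378.06433157,   0.        , 315.5312439 ],
       [  0.        , 378.06433157, 242.41143026],
       [  0.        ,   0.        ,   1.        ]]), 'R': array([[ 0.4410387 , -0.8974854 , -0.00219554],
       [-0.86856966, -0.42744248,  0.25075818],
       [-0.22599027, -0.10868708, -0.96804727]]), 't': array([-0.54841736, -0.02513497,  0.39139337])}
```

Call:
servo_tool(
  series="-8.5 -14.8 -4 -14.5 0;-8.5 -14.8 -4 -14.5 0;-8.5 -14.8 -4 -14.5 0;-8.5 -14.8 -4 -14.5 0;-8.5 -14.8 -4 -14.5 0;-8.5 -14.8 -4 -14.5 0;-8.5 -14.8 -4 -14.5 0;-8.5 -14.8 -4 -14.5 0",
)

```text
clock: 1.1
tool_pos: [0.4829, -0.136, 0.3061]
tcp_rot: [-3.079, -0.623, -0.002]
force: [-0.7, 0.0, 0.0]
width: 0.0465
```

Call:
servo_tool(
  series="0 0 0 -0.5 0;0 0 0 -0.5 0;0 0 0 -0.5 0",
)

```text
clock: 1.48
tool_pos: [0.4808, -0.1398, 0.3051]
tcp_rot: [-3.066, -0.681, 0.001]
force: [0.6, 0.7, 0.3]
width: 0.0467
```

```bash
cat >> h.py <<'E'
def st():
    s=get_state(); R=cv2.Rodrigues(s["tcp_rot"])[0]
    print("t%.2f"%s["clock"],"pos",(s["tool_pos"]*1000).round(1),"xang %.2f"%np.degrees(np.arctan2(R[1,0],R[0,0])),"tilt",R[:2,2].round(4),"F",s["force"].round(1),"w%.1f"%(s["width"]*1000),"j",s["joints"].round(2))
    return s,R
def snap(name,f):
    ci=camera_info(name); a=camera(name)[...,::-1].copy(); cv2.imwrite(f,a); return ci,a
E
python3 - <<'E'
from h import *
st(); ci,a=snap("wrist","pics/w1.png"); np.savez("w1.npz",**ci)
hsv=cv2.cvtColor(a,cv2.COLOR_BGR2HSV); m=((hsv[...,2]>165)&(hsv[...,1]<50)).astype(np.uint8)
n,l,s,c=cv2.connectedComponentsWithStats(m)
for i in range(1,n):
    if s[i,4]>800: print(s[i],c[i],[square(ci,l==i,z) for z in(.01,.022,.034)])
E
```

```text
t1.48 pos [ 480.8 -139.8  305.1] xang 25.05 tilt [-0.0006  0.0002] F [0.6 0.7 0.3] w46.7 j [-0.4  -0.02  1.29 -0.    1.88 -0.83]
[   0    0   92  104 7028] [41.2346329  42.29595902] [array([113.3, -98.1,  91.2, 120.2,   0.5]), array([121.8, -97.5,  88.9, 117.2,   0.5]), array([130.3, -96.8,  86.6, 114.1,   0.5])]
[ 529    0  106   53 1879] [582.14262906  24.48855774] [array([657.2, 185.4, 102.8,  57.4,   4.5]), array([651.9, 178.9, 100.2,  56. ,   4.5]), array([646.7, 172.3,  97.6,  54.5,   4.5])]
[ 322   20   94   99 4923] [367.22283161  67.95957749] [array([469.6,  28. , 104.4, 104.6,  24. ]), array([469.1,  25.5, 101.8, 102. ,  24. ]), array([468.7,  22.9,  99.1,  99.3,  24. ])]
[ 338   37   60   65 3024] [367.52612434  69.26223545] [array([469.7,  28.7,  68.8,  68.1,  49.7]), array([469.2,  26.1,  67.1,  66.4,  49.7]), array([468.8,  23.5,  65.3,  64.6,  49.7])]
[ 530   83  110  146 3155] [578.15974643 171.92551506] [array([790.3,  49.3, 172.3, 125. ,  70.5]), array([781.8,  46.2, 167.9, 121.9,  70.5]), array([773.2,  43.1, 163.6, 118.7,  70.5])]
[ 140  238   73   70 3158] [177.10576314 271.07536415] [array([ 352.8, -300.7,   95.3,   96.8,   21.1]), array([ 355.3, -295. ,   92.9,   94.4,   21.1]), array([ 357.8, -289.2,   90.5,   91.9,   21.1])]
```

View pics/w1.png

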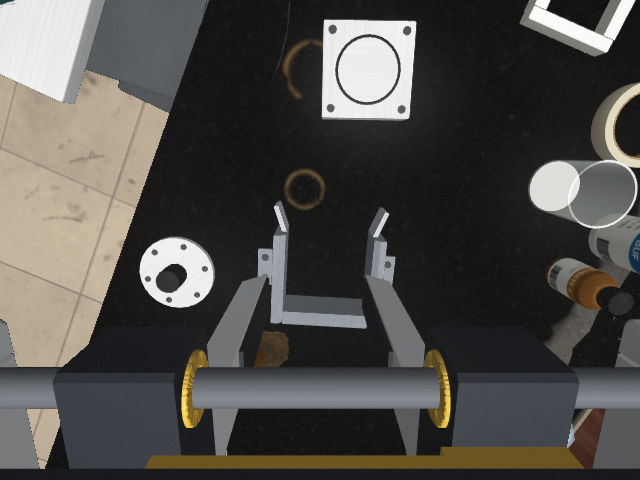

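The wrist view shows the body at (367,69), the nest mouth between the guides at (280,217) and (380,222), the nest's back wall at rows ~297–327, and the white disc at (177,271). The beaker's base is at (553,187) and the stain patch at (270,350).

```bash
python3 - <<'E'
import cv2
a=cv2.imread("pics/w1.png")[195:335,250:410]
cv2.imwrite("pics/w1c.png",cv2.resize(cv2.convertScaleAbs(a,alpha=1.3,beta=20),None,fx=4,fy=4,interpolation=cv2.INTER_CUBIC))
E
```

```text
(no output)
```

View pics/w1c.png

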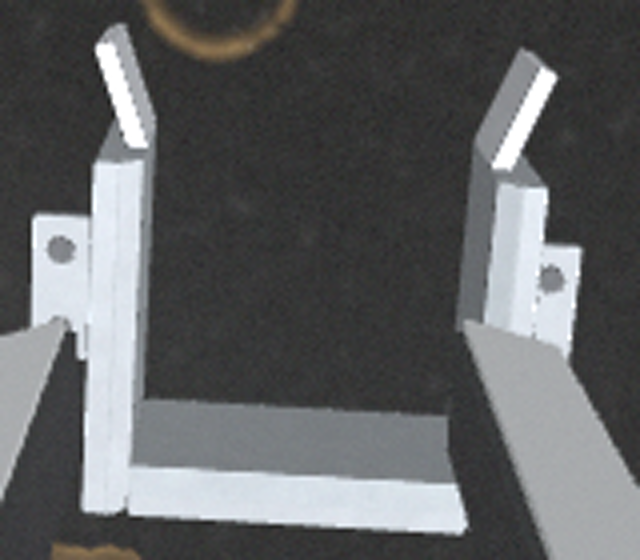

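```bash
python3 - <<'E'
from h import *
from scipy.optimize import least_squares
ci=dict(np.load("w1.npz"))
P=lambda q:np.array(q)/4+[250,195]-.4
g=lambda q,z:ray(ci,P(q),z)*1000
ob=g([(150,399),(300,407),(445,415)],0);L=g([(152,200),(149,300),(145,395)],0);Rr=g([(475,160),(458,328)],0)
tl=g([(95,160),(83,512)],.062); te=g([(547,188)],.062)
def f(p):
    a=p[2];R=np.array([[np.cos(a),-np.sin(a)],[np.sin(a),np.cos(a)]])
    n=lambda w:(w-p[:2])@R
    return np.r_[n(ob)[:,1]+51,n(L)[:,0]+52,n(Rr)[:,0]-52,n(tl)[:,0]+66,n(te)[:,0]-66,n(te)[:,1]-46,n(tl)[0,1]-46]
r=least_squares(f,[529,-208,.41]);print(r.x[:2],np.degrees(r.x[2]),r.fun.round(1))
p=r.x;a=p[2];R=np.array([[np.cos(a),-np.sin(a)],[np.sin(a),np.cos(a)]]);np.savez("nest.npz",p=p[:2],R=R,a=np.degrees(a))
N=lambda w:((np.array(w)-p[:2])@R).round(1)
print("body",N([468.6,22.1]),"spacer",N([650.6,200.3]))
print("beaker base",ray(ci,[553,187],0)*1000)
E
```

```text
[ 527.31536356 -203.44040225] 21.64074918098294 [-0.4 -0.3 -0.3 -0.6 -0.2 -0.2  1.   0.7  0.3  0.2 -1.2  0.2  0.8]
body [ 28.6 231.3] spacer [263.5 329.8]
beaker base [[747.05627067   7.8140902 ]]
```

Call:
servo_tool(
  series="5.2 -5.9 7.4 15.6 0;5.2 -5.9 7.4 15.6 0;5.2 -5.9 7.4 15.6 0;5.2 -5.9 7.4 15.6 0;5.2 -5.9 7.4 15.6 0;5.2 -5.9 7.4 15.6 0;5.2 -5.9 7.4 15.6 0;5.2 -5.9 7.4 15.6 0",
)

```text
clock: 2.52
tool_pos: [0.536, 0.0488, 0.1203]
tcp_rot: [2.708, -1.593, -0.0]
force: [0.2, -0.9, 0.3]
width: 0.0469
```

Call:
servo_tool(
  series="0 0 0 1.3 0;0 0 0 1.3 0;0 0 0 1.3 0",
)

```text
clock: 2.9
tool_pos: [0.536, 0.0488, 0.1204]
tcp_rot: [2.601, -1.762, -0.0]
force: [0.7, 1.4, -0.1]
width: 0.0468
```

```bash
cat >> h.py <<'E'
import os
if os.path.exists("nest.npz"):
    _n=np.load("nest.npz"); NP,NR,NA=_n["p"],_n["R"],float(_n["a"])
    N=lambda w:((np.array(w)-NP)@NR).round(1); W=lambda n:NP+NR@np.array(n,float)
    def to(xy,z=None,ang=None):
        "units to move so that the TCP is at world xy (mm)"
        s,R=st(); p=s["tool_pos"]*1000; print("nest pos",N(p[:2]))
        d=np.r_[np.array(xy)-p[:2],(z-p[2]) if z is not None else 0]
        a=np.degrees(np.arctan2(R[1,0],R[0,0])); t=0 if ang is None else -((ang-a+90)%180-90)/6
        print("units",(R.T@d/25).round(2),"turn %.2f"%t)
E
python3 - <<'E'
from h import *
to(W([102,231]),8,NA-90)
E
```

```text
t2.90 pos [536.   48.8 120.4] xang -68.24 tilt [-0.0001 -0.0001] F [ 0.7  1.4 -0.1] w46.8 j [-0.01  0.09  1.53 -0.    1.51  1.18]
nest pos [101.1 231.3]
units [ 0.01 -0.04  4.5 ] turn 0.02
```

Call:
servo_tool(
  series="0 0 1.5 0 0;0 0 3 0 0;0 0 4.4 0 0;0 0 4.4 0 0;0 0.3 4.4 0 0;0 0.6 4.4 0 0;0 0.8 4.4 0 0;0 1.0 4.4 0 0",
)

```text
clock: 3.9
tool_pos: [0.5149, 0.0399, 0.0126]
tcp_rot: [-2.596, 1.762, -0.007]
force: [4.7, 1.0, 3.6]
width: 0.0472
```

Call:
servo_tool(
  series="0 0.2 0 0 0;0 0.4 0 0 0;0 0.6 0 0 0;0 0.75 0 0 0;0 0.75 0 0 0;0 0 0 0 0;0 -0.5 0 0 0;0 -0.5 0 0 0",
)

```text
clock: 4.9
tool_pos: [0.5236, 0.0444, 0.0094]
tcp_rot: [2.598, -1.762, -0.004]
force: [-0.4, 0.2, -0.3]
width: 0.0468
```

Call:
servo_tool(
  series="0 -0.5 -2 0 0;0 -0.5 -4 0 0;0 -0.5 -5 0 0;0 -0.5 -5 0 0",
)

```text
clock: 5.4
tool_pos: [0.5368, 0.0488, 0.1376]
tcp_rot: [-2.598, 1.763, -0.005]
force: [0.2, -0.8, -0.7]
width: 0.0469
```

```bash
python3 - <<'E'
from h import *
st()
ci,b=snap("top","pics/top1.png")
hsv=cv2.cvtColor(b,cv2.COLOR_BGR2HSV); m=((hsv[...,2]>165)&(hsv[...,1]<50)).astype(np.uint8)
n,l,s,c=cv2.connectedComponentsWithStats(m)
for i in range(1,n):
    if s[i,4]>300 and s[i,3]<60 and 200<c[i,0]<400 and 180<c[i,1]<330: 
        q=[square(ci,l==i,z) for z in(.01,.022,.034)]; print(s[i],c[i].round(),q)
        print(N(q[2][:2]))
E
```

```text
t5.40 pos [536.8  48.8 137.6] xang -68.32 tilt [ 0.0038 -0.0005] F [ 0.2 -0.8 -0.7] w46.9 j [-0.01  0.08  1.51 -0.    1.54  1.18]
[252 251  39  40 970] [269. 270.] [array([446.5,  14.7, 102.7, 102.5,  21.7]), array([442.6,  13.5, 101.8, 101.7,  21.7]), array([438.6,  12.3, 101. , 100.9,  21.7])]
[ -2.9 233.3]
[357 285  32  31 692] [372. 300.] [array([ 3.529e+02, -3.031e+02,  9.360e+01,  9.500e+01,  2.000e-01]), array([ 3.497e+02, -3.018e+02,  9.280e+01,  9.430e+01,  2.000e-01]), array([ 3.466e+02, -3.005e+02,  9.210e+01,  9.350e+01,  2.000e-01])]
[-203.8  -23.6]
```

```bash
python3 - <<'E'
from h import *
to(W([-2,310]),120,NA)
E
```

```text
t5.45 pos [535.6  48.8 135.4] xang -68.32 tilt [-0.0001 -0.0004] F [-0.2  0.8  0. ] w47.2 j [-0.01  0.08  1.51 -0.    1.54  1.18]
nest pos [100.8 231.4]
units [-3.15  4.11  0.61] turn -14.99
```

Call:
servo_tool(
  series="-3.15 4.1 0.6 -15 0;-3.15 4.1 0.6 -15 0;-3.15 4.1 0.6 -15 0;-3.15 4.1 0.6 -15 0;-3.15 4.1 0.6 -15 0;-3.15 4.1 0.6 -15 0;-3.15 4.1 0.6 -15 0;-3.15 4.1 0.6 -15 0",
)

```text
clock: 6.45
tool_pos: [0.4096, 0.0841, 0.1175]
tcp_rot: [-3.103, -0.491, 0.009]
force: [0.3, 0.0, 1.0]
width: 0.0469
```

Call:
servo_tool(
  series="0 0 0 -0.8 0;0 0 0 -0.8 0;0 0 0 -0.8 0",
)

```text
clock: 6.82
tool_pos: [0.4107, 0.0842, 0.119]
tcp_rot: [-3.082, -0.609, 0.004]
force: [-0.1, -0.2, -0.2]
width: 0.0471
```

```bash
python3 - <<'E'
from h import *
to(W([-2,310]),10,NA)
E
```

```text
t6.83 pos [410.7  84.2 119. ] xang 22.36 tilt [-0.0028 -0.0004] F [-0.1 -0.2 -0.2] w47.1 j [ 0.07 -0.17  1.79 -0.    1.52 -0.32]
nest pos [ -2.3 310.3]
units [0.02 0.02 4.36] turn 0.12
```

Call:
servo_tool(
  series="0 0 1.5 0.12 0;0 0 3 0.12 0;0 0 4.3 0.12 0;0 0 4.3 0.12 0;0 0 4.3 0.12 0",
)

```text
clock: 7.45
tool_pos: [0.4125, 0.0843, 0.014]
tcp_rot: [3.085, 0.591, 0.002]
force: [0.3, -0.4, -0.4]
width: 0.0472
```

Call:
servo_tool(
  series="0 0.4 0 0 0;0 0.8 0 0 0;0 1.2 0 0 0;0 1.6 0 0 0;0 2.0 0 0 0;0 2.4 0 0 0;0 2.8 0 0 0;0 3.2 0 0 0",
)

```text
clock: 8.45
tool_pos: [0.4414, 0.0093, 0.0129]
tcp_rot: [-3.085, -0.591, 0.001]
force: [-1.6, 3.0, 2.6]
width: 0.0468
```

Call:
servo_tool(
  series="0 0.4 0 0 0;0 0.8 0 0 0;0 1.1 0 0 0;0 1.3 0 0 0;0 1.3 0 0 0",
)

```text
clock: 9.07
tool_pos: [0.4536, -0.0213, 0.0128]
tcp_rot: [3.084, 0.591, 0.0]
force: [-0.4, 0.2, 0.0]
width: 0.0471
```

```bash
cat >> h.py <<'E'
def blobs(name,f,zs,box=None,v=165,amin=300):
    ci,b=snap(name,f); hsv=cv2.cvtColor(b,cv2.COLOR_BGR2HSV); m=((hsv[...,2]>v)&(hsv[...,1]<50)).astype(np.uint8)
    n,l,s,c=cv2.connectedComponentsWithStats(m)
    for i in range(1,n):
        if s[i,4]>amin and (box is None or box[0]<c[i,0]<box[2] and box[1]<c[i,1]<box[3]):
            for z in zs: q=square(ci,l==i,z); print(s[i],z,q,"nest",N(q[:2]))
E
python3 - <<'E'
from h import *
to(W([-2,57]),10,NA)
blobs("top","pics/top2.png",[.034],(230,180,400,330))
E
```

```text
t9.07 pos [453.6 -21.3  12.8] xang 21.69 tilt [ 0.0005 -0.0018] F [-0.4  0.2  0. ] w47.1 j [-0.17 -0.    1.86 -0.    1.28 -0.55]
nest pos [ -1.4 196.5]
units [-0.03  5.58  0.12] turn 0.01
[288 241  32  35 664] 0.034 [476.8 -87.  100.6  82.4  21.8] nest [ -4.  126.9]
[357 285  32  31 691] 0.034 [ 3.466e+02 -3.005e+02  9.210e+01  9.350e+01  2.000e-01] nest [-203.8  -23.6]
```

Call:
servo_tool(
  series="0 0.35 0 0 0;0 0.7 0 0 0;0 1.05 0 0 0;0 1.4 0 0 0;0 1.75 0 0 0;0 2.1 0 0 0;0 2.45 0 0 0;0 2.8 0 0 0",
)

```text
clock: 10.12
tool_pos: [0.4795, -0.0858, 0.0129]
tcp_rot: [3.085, 0.592, 0.0]
force: [0.3, 3.4, -0.3]
width: 0.047
```

Call:
servo_tool(
  series="0 0.35 0 0 0;0 0.7 0 0 0;0 1.05 0 0 0;0 1.4 0 0 0;0 1.75 0 0 0;0 2.0 0 0 0;0 2.2 0 0 0;0 2.2 0 0 0",
)

```text
clock: 11.12
tool_pos: [0.4996, -0.1375, 0.0131]
tcp_rot: [3.084, 0.591, -0.0]
force: [0.6, 0.4, 0.2]
width: 0.0471
```

```bash
python3 - <<'E'
from h import *
to(W([-2,57]),10,NA)
E
```

```text
t11.12 pos [ 499.6 -137.5   13.1] xang 21.69 tilt [ 0.     -0.0019] F [0.6 0.4 0.2] w47.1 j [-0.38  0.14  1.71 -0.    1.29 -0.75]
nest pos [-1.4 71.5]
units [-0.02  0.58  0.13] turn 0.01
```

Creep in until the wall pushes back.

Call:
servo_tool(
  series="0 0.1 0 0 0;0 0.2 0 0 0;0 0.3 0 0 0;0 0.4 0 0 0",
)

```text
clock: 11.62
tool_pos: [0.5033, -0.1457, 0.0131]
tcp_rot: [-3.085, -0.592, 0.0]
force: [-1.1, 3.2, 2.3]
width: 0.0467
```

Call:
servo_tool(
  series="0 0.06 0 0 0;0 0.12 0 0 0",
)

```text
clock: 11.88
tool_pos: [0.5044, -0.1484, 0.0131]
tcp_rot: [-3.085, -0.592, -0.0]
force: [-1.3, 2.8, 3.4]
width: 0.0467
```

Call:
servo_tool(
  series="0 0.05 0 0 0;0 0.1 0 0 0",
)

```text
clock: 12.12
tool_pos: [0.5049, -0.1497, 0.0131]
tcp_rot: [-3.083, -0.591, 0.001]
force: [-3.2, 7.6, 6.8]
width: 0.0468
```

Call:
servo_tool(
  series="0 0.06 0 0 0;0 0.12 0 0 0;0 0.12 0 0 0",
)

```text
clock: 12.5
tool_pos: [0.505, -0.1496, 0.0131]
tcp_rot: [-3.077, -0.59, 0.003]
force: [-5.2, 12.7, 9.0]
width: 0.0466
```

Call:
servo_tool(
  series="0 -0.6 0 0 0;0 -1.5 0 0 0;0 -1.5 -2 0 0;0 -1.5 -4 0 0;0 -1.5 -6 0 0;0 -1.5 -6 0 0",
)

```text
clock: 13.25
tool_pos: [0.4951, -0.1194, 0.1683]
tcp_rot: [3.079, 0.591, 0.015]
force: [0.2, -0.1, -0.3]
width: 0.047
```

```bash
python3 - <<'E'
from h import *
blobs("wrist","pics/w2.png",[.034],v=150,amin=1500)
to([625,215],250,-86)
E
```

```text
[ 584  161   56   69 3151] 0.034 [716.3   0.   45.4  57.5  34.3] nest [250.7 119.4]
[ 257  268  109   99 4644] 0.034 [ 522.4 -195.6   99.3   97.3   21.6] nest [-1.7  9.1]
[  62  295   97   65 2910] 0.034 [ 347.1 -266.2   92.3   48.1   43.4] nest [-190.7    8.1]
[ 274  296   73   66 3753] 0.034 [ 526.2 -205.2   65.9   65.5   21.5] nest [-1.7 -1.2]
[ 192  393  248   12 2675] 0.034 [ 558.5 -271.7  238.4   12.4   21.4] nest [  3.8 -74.9]
t13.30 pos [ 493.5 -118.8  165.2] xang 21.72 tilt [ 0.0051 -0.0027] F [ 0.2 -0.5 -0.4] w46.8 j [-0.35 -0.    1.54 -0.    1.59 -0.73]
nest pos [-0.2 91.1]
units [  9.84 -10.44  -3.4 ] turn -12.05
```

Call:
servo_tool(
  series="9.8 -10.4 -3.4 18 -0.2;9.8 -10.4 -3.4 18 -0.2;9.8 -10.4 -3.4 18 -0.2;9.8 -10.4 -3.4 18 -0.2;9.8 -10.4 -3.4 18 -0.2;9.8 -10.4 -3.4 18 -0.2;9.8 -10.4 -3.4 18 -0.2;9.8 -10.4 -3.4 18 -0.2",
)

```text
clock: 14.3
tool_pos: [0.6234, 0.2153, 0.2445]
tcp_rot: [2.703, -1.595, -0.004]
force: [-0.0, -0.6, -0.1]
width: 0.0561
```

```bash
python3 - <<'E'
from h import *
to([625,215],250,-86)
E
```

```text
t14.30 pos [623.4 215.3 244.5] xang -61.08 tilt [-0.0041 -0.0017] F [-0.  -0.6 -0.1] w56.1 j [ 0.25  0.34  1.   -0.    1.81  1.31]
nest pos [243.7 353.8]
units [ 0.04 -0.05 -0.22] turn 4.15
```

Call:
servo_tool(
  series="0 0 0 4.15 -0.2;0 0 0 4.15 -0.2;0 0 0 4.15 -0.2;0 0 0 4.15 -0.2",
)

```text
clock: 14.8
tool_pos: [0.6232, 0.2135, 0.2452]
tcp_rot: [2.3, -2.135, -0.003]
force: [0.0, 0.6, 0.1]
width: 0.0568
```

```bash
python3 - <<'E'
from h import *
st()
blobs("wrist","pics/w3.png",[.022],v=180,amin=1500)
E
```

```text
t14.80 pos [623.2 213.5 245.2] xang -85.72 tilt [-0.0038 -0.0015] F [0.  0.6 0.1] w56.8 j [ 0.24  0.34  1.   -0.    1.81  1.74]
[ 385    0  101  106 2793] 0.022 [788.9 110.1  93.6  97.1   7. ] nest [358.8 195. ]
[   0   10   96   75 6711] 0.022 [766.  489.6  64.1  95.2   3. ] nest [477.4 556.2]
[ 490   57  124   91 3512] 0.022 [746.  -16.1  85.3 121.5  27.5] nest [272.4  93.5]
[ 282  141   97   95 4417] 0.022 [650.4 201.4  99.6  99.3   4.4] nest [263.7 330.9]
[   0  180   36   66 1554] 0.022 [599.9 535.1  36.1  80.2  82.3] nest [339.8 659.7]
[   0  252   77   80 3464] 0.022 [507.4 524.   82.9  92.8  82.3] nest [249.8 683.5]
```

View pics/w3.png

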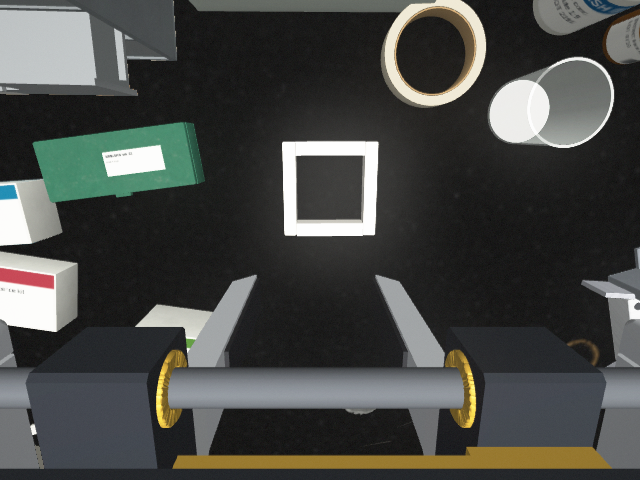

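The view shows the frame at (330,188), with the green box well clear at (120,160) and the beaker base at (519,112). I'll grip the left bar.

```bash
python3 - <<'E'
from h import *
to([647.1,244.3],4,-85.6)
E
```

```text
t14.85 pos [623.3 213.5 245.7] xang -85.70 tilt [-0.0032 -0.0012] F [ 0.2 -0.5  0.4] w56.4 j [ 0.24  0.34  1.   -0.    1.81  1.74]
nest pos [243.  352.1]
units [-1.17 -1.07  9.66] turn -0.02
```

Call:
servo_tool(
  series="-1.2 -1.1 2 0 0;-1.2 -1.1 4 0 0;-1.2 -1.1 6 0 0;-1.2 -1.1 7.5 0 0;-1.2 -1.1 8.5 0 0;-1.2 -1.1 9.2 0 0;-1.2 -1.1 9.2 0 0",
)

```text
clock: 15.72
tool_pos: [0.6479, 0.2451, 0.0158]
tcp_rot: [2.3, -2.135, -0.003]
force: [0.7, -0.7, 0.4]
width: 0.0472
```

```bash
python3 - <<'E'
from h import *
to([647.1,244.3],4,-85.6)
E
```

```text
t15.72 pos [647.9 245.1  15.8] xang -85.75 tilt [-0.0037 -0.0013] F [ 0.7 -0.7  0.4] w47.2 j [ 0.28  0.5   1.23 -0.    1.41  1.78]
nest pos [277.4 372.4]
units [0.03 0.03 0.47] turn -0.02
```

Call:
servo_tool(
  series="0 0 0.2 0 0;0 0 0.45 0 0;0 0 0.45 0 1;0 0 0.45 0 1;0 0 0.45 0 1;0 0 0.45 0 1;0 0 0.45 0 1",
)

```text
clock: 16.6
tool_pos: [0.6494, 0.2452, 0.007]
tcp_rot: [-2.302, 2.138, -0.001]
force: [-0.2, -0.9, 0.0]
width: 0.0139
```

Call:
servo_tool(
  series="0 0 -0.5 0 1;0 0 -2 0 1;0 0 -4 0 1;0 0 -5 0 1;0 0 -5 0 1",
)

```text
clock: 17.23
tool_pos: [0.6509, 0.2462, 0.1359]
tcp_rot: [-2.298, 2.133, -0.006]
force: [1.0, 0.7, -1.0]
width: 0.0139
```

```bash
python3 - <<'E'
from h import *
blobs("wrist","pics/w4.png",[.12,.125,.13,.135,.14],(200,50,460,330),v=180,amin=1500)
to(W([-0.5,43.5]),130,NA-90)
E
```

```text
[  301   206   224   161 14232] 0.12 [650.1 196.3  93.8 117.2   4.3] nest [261.5 326.3]
[  301   206   224   161 14232] 0.125 [652.  197.7  91.4 114.2   4.3] nest [263.8 326.9]
[  301   206   224   161 14232] 0.13 [653.8 199.2  89.  111.2   4.3] nest [266.1 327.6]
[  301   206   224   161 14232] 0.135 [655.7 200.6  86.6 108.2   4.3] nest [268.3 328.2]
[  301   206   224   161 14232] 0.14 [657.5 202.   84.3 105.2   4.3] nest [270.5 328.9]
t17.27 pos [649.6 245.7 132.9] xang -85.76 tilt [0.0022 0.0008] F [ 1.2 -1.  -2.6] w13.8 j [0.28 0.43 1.09 0.   1.62 1.78]
nest pos [279.3 372.4]
units [15.9   6.75  0.09] turn -2.90
```

Call:
servo_tool(
  series="2 0.8 0 -0.4 1;4 1.7 0 -0.8 1;6 2.6 0 -1.2 1;8 3.4 0 -1.6 1;10 4.2 0 -2 1;12 5.1 0 -2.4 1;14 5.9 0 -2.8 1;15 6.4 0 -2.9 1",
)

```text
clock: 18.27
tool_pos: [0.5148, -0.1421, 0.1289]
tcp_rot: [2.596, -1.767, -0.007]
force: [-0.5, -0.4, -1.7]
width: 0.0134
```

Call:
servo_tool(
  series="0.5 0.2 0 0 1;0.5 0.2 0 0 1;0.5 0.2 0 0 1",
)

```text
clock: 18.65
tool_pos: [0.5175, -0.1526, 0.1311]
tcp_rot: [-2.6, 1.763, 0.002]
force: [0.0, 0.0, -1.1]
width: 0.0137
```

```bash
python3 - <<'E'
from h import *
snap("wrist","pics/w5.png")
to(W([1.3,46]),45,NA-90)
E
```

```text
t18.70 pos [ 517.5 -152.5  131.3] xang -68.27 tilt [-0.0006  0.0007] F [ 0.5 -0.1 -1.7] w13.9 j [-0.39  0.09  1.51  0.    1.54  0.8 ]
nest pos [ 9.7 50.9]
units [0.2  0.33 3.45] turn 0.01
```

View pics/w5.png

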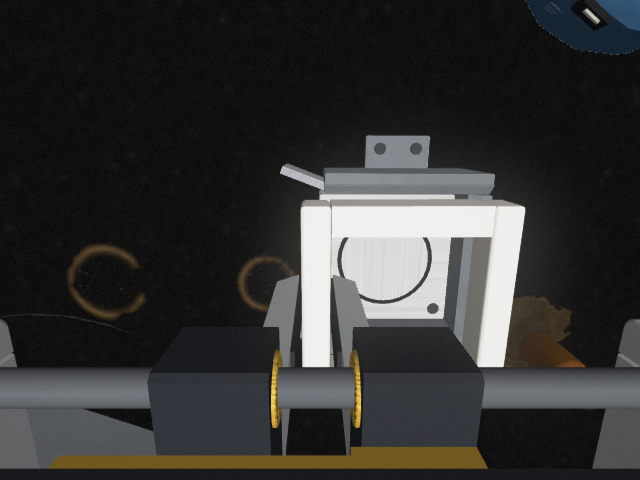

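The frame is held level over the nest, its far top corners at (302,202) and (524,206). The body sits inside with its ring centred around (385,250).

```bash
python3 - <<'E'
from h import *
ci=camera_info("wrist")
for z in(.145,.147,.149):
    w=ray(ci,[(302.5,201),(523.5,206)],z)*1000; print(z,np.hypot(*(w[1]-w[0])),N(w))
s=get_state(); print(N(s["tool_pos"][:2]*1000))
E
```

```text
0.145 97.65458397193632 [[ 59.3  57.4]
 [ 57.2 -40.2]]
0.147 96.4768010276542 [[ 59.6  57.4]
 [ 57.5 -39.1]]
0.149 95.29901808337209 [[ 59.9  57.3]
 [ 57.9 -38. ]]
[ 9.7 50.9]
```

Call:
servo_tool(
  series="0.24 0.35 0 0 1;0.24 0.35 0.7 0 1;0.24 0.35 1.4 0 1;0.24 0.35 2.1 0 1;0.24 0.35 2.5 0 1;0.24 0.35 2.8 0 1;0.24 0.35 3 0 1;0.24 0.35 3 0 1",
)

```text
clock: 19.7
tool_pos: [0.5114, -0.1626, 0.0566]
tcp_rot: [2.599, -1.765, 0.0]
force: [-0.4, -0.6, -1.5]
width: 0.014
```

Call:
servo_tool(
  series="0 0 0.15 0 1;0 0 0.3 0 1;0 0 0.4 0 1;0 0 0.4 0 1",
)

```text
clock: 20.2
tool_pos: [0.5113, -0.1626, 0.0465]
tcp_rot: [-2.599, 1.765, 0.0]
force: [0.2, 0.9, -1.7]
width: 0.0138
```

```bash
python3 - <<'E'
from h import *
to(W([1.3,46]),41,NA-90)
E
```

```text
t20.20 pos [ 511.3 -162.6   46.5] xang -68.37 tilt [-0.0001  0.0001] F [ 0.2  0.9 -1.7] w13.8 j [-0.41  0.14  1.63  0.    1.37  0.78]
nest pos [ 0.2 43.9]
units [-0.08 -0.04  0.22] turn -0.00
```

Call:
servo_tool(
  series="0 0 0.08 0 1;0 0 0.16 0 1;0 0 0.2 0 1",
)

```text
clock: 20.58
tool_pos: [0.5113, -0.1626, 0.0416]
tcp_rot: [-2.599, 1.765, -0.0]
force: [-0.2, 0.0, -0.7]
width: 0.0137
```

Call:
servo_tool(
  series="0 0 0.05 0 1;0 0 0.08 0 1;0 0 0.08 0 1",
)

```text
clock: 20.95
tool_pos: [0.5116, -0.1628, 0.041]
tcp_rot: [2.599, -1.765, 0.002]
force: [-3.5, 1.0, 4.9]
width: 0.0134
```

Call:
servo_tool(
  series="0.04 0 -0.05 0 1;0.08 0 -0.05 0 1;0.12 0 -0.05 0 1;0.12 0 -0.05 0 1",
)

```text
clock: 21.45
tool_pos: [0.5124, -0.1644, 0.041]
tcp_rot: [-2.598, 1.764, 0.002]
force: [-2.4, 5.5, 4.1]
width: 0.0139
```

Call:
servo_tool(
  series="0.04 0 0 0 1;0.08 0 0 0 1;0.08 0 0 0 1",
)

```text
clock: 21.82
tool_pos: [0.5128, -0.1645, 0.0411]
tcp_rot: [-2.596, 1.763, 0.006]
force: [-2.9, 10.2, 6.1]
width: 0.0134
```

Call:
servo_tool(
  series="-0.1 0 -0.04 0 0.3;-0.1 0 -0.04 0 0.3;-0.1 0 -0.04 0 0.3;-0.1 0 -1 0 0.3;-0.1 0 -3 0 0.3;-0.1 0 -5 0 0.3;-0.1 0 -7 0 0.3;-0.1 0 -7 0 0.3",
)

```text
clock: 22.82
tool_pos: [0.5146, -0.1665, 0.2217]
tcp_rot: [-2.597, 1.765, -0.018]
force: [-0.4, -0.8, -0.2]
width: 0.0327
```

```bash
python3 - <<'E'
from h import *
blobs("wrist","pics/w6.png",[.056,.01],v=170,amin=1500)
to([353,-302],200,NA-90)
E
```

```text
[  284   174   147   125 10119] 0.056 [ 518.4 -205.3  119.9  135.    21.6] nest [-9.   1.6]
[  284   174   147   125 10119] 0.01 [ 510.  -214.3  135.8  152.9   21.6] nest [-20.1  -3.7]
[ 322  194   66   65 3403] 0.056 [ 528.9 -200.8   61.    61.    21.8] nest [2.4 1.9]
[ 322  194   66   65 3403] 0.01 [ 521.9 -209.2   69.2   69.1   21.8] nest [-7.2 -3.4]
[  27  409   79   60 3200] 0.056 [200.   -3.8  75.5  74.4  21.2] nest [-230.6  306.3]
[  27  409   79   60 3200] 0.01 [149.3  14.1  85.5  84.3  21.2] nest [-271.1  341.6]
t22.88 pos [ 513.4 -165.9  218.4] xang -68.40 tilt [ 0.0048 -0.0027] F [-0.2 -0.1 -0.1] w33.2 j [-0.42  0.06  1.38 -0.    1.7   0.78]
nest pos [ 0.9 40.1]
units [2.7  7.97 0.72] turn -0.01
```

View pics/w6.png

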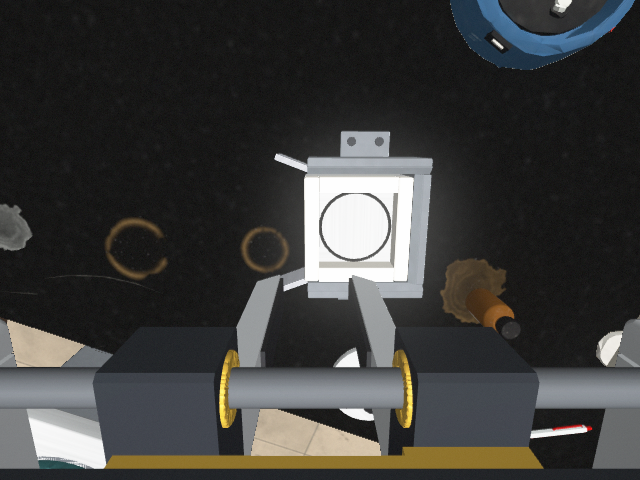

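The frame lies flat in the nest against the back wall at (358,228), the body's ring is visible through its window, and the stain bottle stands at (490,310). Next is the disc.

Call:
servo_tool(
  series="2.7 8 0.7 0 -0.2;2.7 8 0.7 0 -0.2;2.7 8 0.7 0 -0.2;2.7 8 0.7 0 -0.2;2.7 8 0.7 0 -0.2;2.7 8 0.7 0 -0.2",
)

```text
clock: 23.62
tool_pos: [0.3514, -0.3007, 0.1973]
tcp_rot: [-2.598, 1.764, 0.003]
force: [0.3, -0.1, 0.0]
width: 0.0563
```

```bash
python3 - <<'E'
from h import *
blobs("wrist","pics/w7.png",[.01],v=165,amin=1500)
ci=camera_info("wrist"); a=cv2.imread("pics/w7.png")
to([353,-302],14,NA-90)
m=((a.max(2)<70)).astype(np.uint8)
hsv=cv2.cvtColor(a,cv2.COLOR_BGR2HSV); d=((hsv[...,2]>165)&(hsv[...,1]<50)).astype(np.uint8)
n,l,s,c=cv2.connectedComponentsWithStats(m)
p=proj(ci,[[.353,-.302,.01],[.353,-.302,.042]]);print(p)
for i in range(1,n):
    if 150<s[i,4]<6000 and np.hypot(*(c[i]-p.mean(0)))<80: print(s[i],c[i])
E
```

```text
[ 218    0  132   46 5584] 0.01 [ 504.7 -209.3   35.2  113.4   21.6] nest [-23.2   2.9]
[ 192   47  176   27 2303] 0.01 [ 478.4 -213.9   19.7  156.9   25. ] nest [-49.3   8.3]
[ 269  171   98   96 6205] 0.01 [ 353.  -300.9   95.3   96.1   21.7] nest [-198.   -26.3]
[   0  289  109   75 3561] 0.01 [128.5 -79.3  72.9 114.1   0.9] nest [-324.9  262.5]
t23.68 pos [ 351.7 -300.6  197.7] xang -68.30 tilt [-0.0006  0.0012] F [0.8 0.4 1.2] w56.5 j [-0.83 -0.11  1.58  0.    1.67  0.36]
nest pos [-199.   -25.6]
units [ 0.08 -0.03  7.35] turn 0.01
[[318.34765161 220.72142524]
 [318.5450326  227.62138784]]
[303 207  30  16 157] [316.9044586  211.99363057]
```

View pics/w7.png

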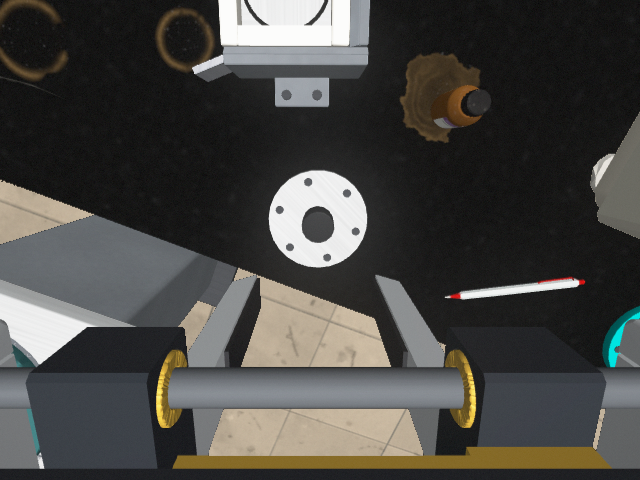

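The white disc is at (318,219), directly ahead of the fingers, with its knob at (318,225). The stain bottle is clear at (460,100) and the turquoise disc is far right.

Call:
servo_tool(
  series="0.03 -0.05 1.5 0 -0.1;0.03 -0.05 3 0 -0.1;0.03 -0.05 4.5 0 -0.1;0.03 -0.05 5.8 0 -0.1;0.03 -0.05 6.6 0 -0.1;0.03 -0.05 7.0 0 -0.1;0.03 -0.05 7.1 0 -0.1;0.03 -0.05 7.1 0 -0.1",
)

```text
clock: 24.68
tool_pos: [0.3534, -0.3019, 0.0218]
tcp_rot: [2.599, -1.764, 0.002]
force: [-0.1, -0.7, 0.5]
width: 0.0514
```

Call:
servo_tool(
  series="0 0 0.25 0 -0.1;0 0 0.25 0 1;0 0 0.25 0 1;0 0 0.25 0 1;0 0 0.25 0 1;0 0 0.25 0 1",
)

```text
clock: 25.42
tool_pos: [0.3527, -0.3018, 0.0149]
tcp_rot: [2.599, -1.765, 0.001]
force: [-0.8, -0.4, 0.6]
width: 0.0293
```

Call:
servo_tool(
  series="0 0 -0.5 0 1;0 0 -2 0 1;0 0 -4 0 1;0 0 -5 0 1;0 0 -5 0 1",
)

```text
clock: 26.05
tool_pos: [0.3538, -0.3028, 0.1426]
tcp_rot: [2.598, -1.764, 0.009]
force: [0.3, 0.0, -3.3]
width: 0.0296
```

```bash
python3 - <<'E'
from h import *
to(W([-0.5,1]),None,NA-90)
E
```

```text
t26.05 pos [ 353.8 -302.8  142.6] xang -68.37 tilt [ 0.0041 -0.0044] F [ 0.3  0.  -3.3] w29.6 j [-0.83 -0.09  1.67  0.    1.55  0.36]
nest pos [-197.9  -28.4]
units [-1.18 -7.9   0.01] turn -0.00
```

Call:
servo_tool(
  series="-0.15 -1 0 0 1;-0.3 -2 0 0 1;-0.5 -3.2 0 0 1;-0.7 -4.6 0 0 1;-0.9 -6 0 0 1;-1.1 -7.2 0 0 1;-1.15 -7.8 0 0 1;-1.15 -7.9 0 0 1",
)

```text
clock: 27.05
tool_pos: [0.5253, -0.2017, 0.1383]
tcp_rot: [2.599, -1.763, -0.004]
force: [-0.6, -0.5, -1.9]
width: 0.0294
```

Call:
servo_tool(
  series="0 0 0 0 1;0 0 0 0 1",
)

```text
clock: 27.3
tool_pos: [0.5249, -0.2028, 0.1398]
tcp_rot: [2.597, -1.766, -0.0]
force: [0.7, -0.3, -1.9]
width: 0.0295
```

```bash
python3 - <<'E'
from h import *
to(W([-0.5,1.5]),74,NA-90)
E
```

```text
t27.30 pos [ 524.9 -202.8  139.8] xang -68.44 tilt [-0.0003 -0.0003] F [ 0.7 -0.3 -1.9] w29.5 j [-0.47  0.14  1.45 -0.    1.56  0.73]
nest pos [-2.   1.5]
units [-0.   -0.06  2.63] turn -0.01
```

Call:
servo_tool(
  series="0 -0.05 0.6 0 1;0 -0.05 1.2 0 1;0 -0.05 1.7 0 1;0 -0.05 2.1 0 1;0 -0.05 2.35 0 1;0 -0.05 2.5 0 1;0 -0.05 2.5 0 1",
)

```text
clock: 28.18
tool_pos: [0.5269, -0.2017, 0.0772]
tcp_rot: [2.599, -1.765, 0.0]
force: [0.2, 0.2, -2.0]
width: 0.0294
```

Call:
servo_tool(
  series="0 0 0.08 0 1;0 0 0.16 0 1;0 0 0.16 0 1",
)

```text
clock: 28.55
tool_pos: [0.5267, -0.2016, 0.0731]
tcp_rot: [2.599, -1.765, -0.0]
force: [0.8, 0.2, -2.5]
width: 0.0297
```

Call:
servo_tool(
  series="0 0 0.05 0 1;0 0 0.08 0 1;0 0 0.08 0 1",
)

```text
clock: 28.92
tool_pos: [0.5267, -0.2016, 0.0711]
tcp_rot: [2.599, -1.765, -0.0]
force: [0.8, -0.3, -2.5]
width: 0.0291
```

Call:
servo_tool(
  series="0 0 0.04 0 1;0 0 0.08 0 1;0 0 0.08 0 1",
)

```text
clock: 29.3
tool_pos: [0.5269, -0.2017, 0.071]
tcp_rot: [-2.599, 1.765, -0.001]
force: [-4.0, 1.1, 5.6]
width: 0.0298
```

Call:
servo_tool(
  series="0.05 0 0 0 1;0.1 0 0 0 1;0.1 0 0 0 1",
)

```text
clock: 29.68
tool_pos: [0.5283, -0.2035, 0.0709]
tcp_rot: [-2.598, 1.764, -0.002]
force: [-1.7, 3.3, 4.7]
width: 0.0292
```

Call:
servo_tool(
  series="0.04 0 0 0 1;0.08 0 0 0 1;0.08 0 0 0 1",
)

```text
clock: 30.05
tool_pos: [0.5292, -0.2052, 0.071]
tcp_rot: [-2.598, 1.764, -0.002]
force: [-1.9, 3.0, 5.1]
width: 0.0299
```

Call:
servo_tool(
  series="0.04 0 0 0 1;0.06 0 0 0 1;0.06 0 0 0 1",
)

```text
clock: 30.42
tool_pos: [0.5296, -0.206, 0.0709]
tcp_rot: [-2.597, 1.763, -0.001]
force: [-1.9, 4.2, 4.2]
width: 0.0289
```

Call:
servo_tool(
  series="-0.06 0 -0.04 0 0;-0.06 0 -0.04 0 0;-0.06 0 -0.04 0 0;-0.06 0 -0.04 0 0;-0.06 0 -2 0 0;-0.06 0 -4 0 0;-0.06 0 -6 0 0;-0.06 0 -6 0 0",
)

```text
clock: 31.42
tool_pos: [0.5308, -0.2071, 0.2252]
tcp_rot: [-2.598, 1.764, -0.017]
force: [0.4, -0.4, 0.0]
width: 0.0469
```

Call:
servo_tool(
  series="-2 -4 -1 0 0;-3 -4 -1 0 0;-3 -4 -1 0 0;-3 -4 -1 0 0",
)

```text
clock: 31.92
tool_pos: [0.5933, -0.0991, 0.2427]
tcp_rot: [2.598, -1.763, -0.003]
force: [-0.3, -0.3, 0.8]
width: 0.0469
```

```bash
python3 - <<'E'
from h import *
st()
ci,a=snap("wrist","pics/w8.png"); ct,b=snap("top","pics/top8.png")
p=proj(ci,[[*W([0,0])/1000,.06]])[0]; q=proj(ct,[[*W([0,0])/1000,.06]])[0]; print(p,q)
def crop(im,c,r,f):
    x,y=int(np.clip(c[0],r,640-r)),int(np.clip(c[1],r,480-r)); return cv2.resize(im[y-r:y+r,x-r:x+r],(f,f),interpolation=cv2.INTER_CUBIC)
print([int(np.clip(p[0],80,560)),int(np.clip(p[1],80,400))])
cv2.imwrite("pics/c8.png",np.hstack([crop(a,p,80,400),crop(b,q,40,400)]))
E
```

```text
t31.93 pos [593.3 -99.1 242.7] xang -68.32 tilt [-0.0025 -0.0002] F [-0.3 -0.3  0.8] w46.9 j [-0.26  0.2   1.17 -0.    1.77  0.93]
[385.96237134 315.95475273] [339.74349007 240.20334256]
[385, 315]
```

View pics/c8.png

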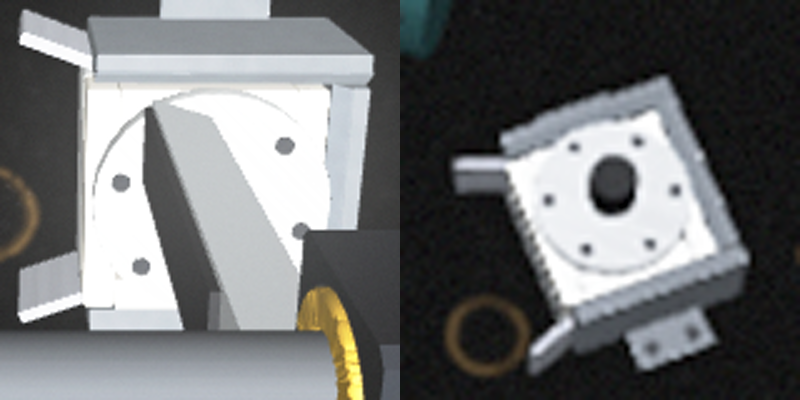

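The disc lies flat, knob up, on the frame inside the nest; its six holes in the top crop run from (548,200) to (676,190). I'll check its centre from the holes.

```bash
python3 - <<'E'
from h import *
ct=camera_info("top")
h=np.array([(574,147),(638,141),(676,190),(650,244),(585,250),(548,200)],float)-[400,0]
w=ray(ct,h/5+[299,200]-.4,.066)*1000; print("disc",N(w.mean(0)))
# nest in the same picture: outer top corners of back wall and near side-wall end
c=np.array([(668,77),(748,260)],float)-[400,0]; print("back corners (want 66,-65 / -66,-65)",N(ray(ct,c/5+[299,200]-.4,.062)*1000))
e=np.array([(505,162),(566,306)],float)-[400,0]; print("spacer mouth corners top (want ~50,49/-50,49)",N(ray(ct,e/5+[299,200]-.4,.056)*1000))
E
```

```text
disc [ 1.4 -4.4]
back corners (want 66,-65 / -66,-65) [[ 63.5 -68. ]
 [-66.7 -66.2]]
spacer mouth corners top (want ~50,49/-50,49) [[ 49.4  47. ]
 [-51.9  47.1]]
```

The disc sits about 2–3 mm to one side of the frame. I'll regrip the knob and nudge it across.

```bash
python3 - <<'E'
from h import *
to([529.6,-206],150,NA-90)
E
```

```text
t32.02 pos [ 593.  -100.3  243. ] xang -68.45 tilt [-0.0021 -0.0002] F [-0.1 -0.2  0.1] w47.3 j [-0.26  0.2   1.17 -0.    1.77  0.93]
nest pos [99.1 71.6]
units [3.   3.9  3.73] turn -0.02
```

Call:
servo_tool(
  series="3 3.9 1.5 0 0;3 3.9 2.5 0 0;3 3.9 3.7 0 0;3 3.9 3.7 0 0;3 3.9 3.7 0 0",
)

```text
clock: 32.65
tool_pos: [0.5313, -0.2055, 0.1531]
tcp_rot: [-2.598, 1.766, -0.003]
force: [0.3, -0.0, -0.2]
width: 0.0472
```

```bash
python3 - <<'E'
from h import *
to([529.6,-206],72,NA-90)
E
```

```text
t32.65 pos [ 531.3 -205.5  153.1] xang -68.42 tilt [ 0.0018 -0.0006] F [ 0.3 -0.  -0.2] w47.2 j [-0.47  0.14  1.41  0.    1.58  0.73]
nest pos [ 2.9 -3.3]
units [-0.01  0.07  3.25] turn -0.01
```

Call:
servo_tool(
  series="0 0.06 1 0 0;0 0.06 2 0 0;0 0.06 2.7 0 0;0 0.06 3.1 0 0;0 0.06 3.15 0 0;0 0.06 3.15 0 0",
)

```text
clock: 33.4
tool_pos: [0.53, -0.2057, 0.0739]
tcp_rot: [-2.599, 1.765, -0.003]
force: [0.3, 0.1, 0.2]
width: 0.0471
```

Call:
servo_tool(
  series="0 0 0 0 1;0 0 0 0 1;0 0 0 0 1;0 0 0 0 1",
)

```text
clock: 33.9
tool_pos: [0.5297, -0.2056, 0.0736]
tcp_rot: [-2.599, 1.765, -0.002]
force: [0.1, 0.1, 1.5]
width: 0.0292
```

```bash
python3 - <<'E'
from h import *
to([529.6,-206],72,NA-90)
E
```

```text
t33.90 pos [ 529.7 -205.6   73.6] xang -68.37 tilt [ 0.0009 -0.0005] F [0.1 0.1 1.5] w29.2 j [-0.47  0.19  1.52 -0.    1.43  0.72]
nest pos [ 1.4 -2.9]
units [0.01 0.01 0.06] turn -0.00
```

Call:
servo_tool(
  series="0 0.04 0 0 1;0 0.08 0 0 1;0 0.11 0 0 1;0 0.11 0 0 1",
)

```text
clock: 34.4
tool_pos: [0.5273, -0.2064, 0.0735]
tcp_rot: [-2.598, 1.765, -0.002]
force: [2.6, 2.1, 3.8]
width: 0.0295
```

Call:
servo_tool(
  series="0 0 0 0 0;0 0 0 0 0;0 0 0 0 0;0 0 -1 0 0;0 0 -3 0 0;0 0 -5 0 0;0 -2 -6 0 0;0 -2 -6 0 0",
)

```text
clock: 35.4
tool_pos: [0.5758, -0.1876, 0.225]
tcp_rot: [-2.6, 1.762, -0.007]
force: [0.1, 0.6, -0.1]
width: 0.0472
```

Call:
servo_tool(
  series="-2 -4 0 0 0;-4 -4 0 0 0;-6 -4 0 0 0;-7 -4 0 0 0;-7 -4 0 0 0;-7 -4 0 0 0",
)

```text
clock: 36.15
tool_pos: [0.6012, 0.0103, 0.222]
tcp_rot: [2.597, -1.765, -0.001]
force: [0.2, -0.6, 0.7]
width: 0.0468
```

```bash
python3 - <<'E'
from h import *
st()
ci,a=snap("wrist","pics/w9.png"); ct,b=snap("top","pics/top9.png"); cs,d=snap("scene","pics/s9.png")
def at(c_,im,r,f):
    p=proj(c_,[[*W([0,0])/1000,.06]])[0]; x,y=int(np.clip(p[0],r,640-r)),int(np.clip(p[1],r,480-r)); print(p,x-r,y-r); return cv2.resize(im[y-r:y+r,x-r:x+r],(f,f),interpolation=cv2.INTER_CUBIC)
cv2.imwrite("pics/c9.png",np.hstack([at(ct,b,40,400),at(cs,d,50,400)]))
E
```

```text
t36.15 pos [601.2  10.3 222. ] xang -68.42 tilt [-0.0017 -0.001 ] F [ 0.2 -0.6  0.7] w46.8 j [-0.08  0.2   1.21 -0.    1.73  1.12]
[339.74349007 240.20334256] 299 200
[330.23067884 227.22315849] 280 177
```

View pics/c9.png

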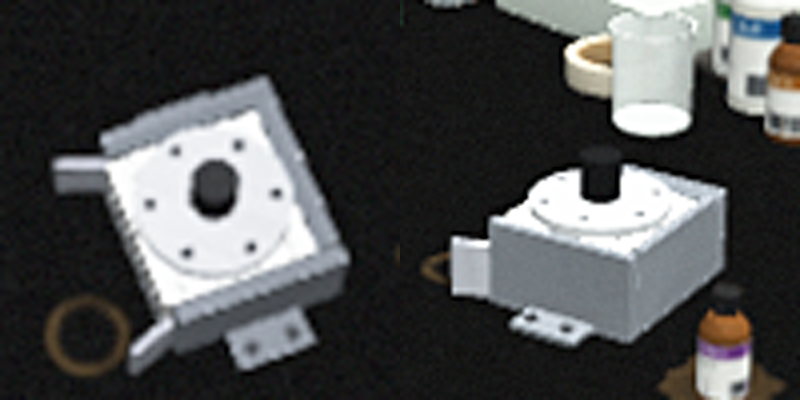

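The disc is now about 2 mm nearer the centre: the holes' mean is (213,198), against (212,195) before. It lies flat and knob up against the back wall, and the beaker and stain bottle are standing. The arm is clear, so I'm handing in.

```bash
python3 -c "from workcell import *; print(hand_in(), get_state()['clock'])"
```

```text
the job is handed in; nothing more can be done
the job is handed in; nothing more can be done
```

The flow cell is assembled in the nest and handed in at about 36 s of the 72 s allowed.

- **Body:** I slid it sideways into line, then through the mouth, with the two spread fingertips. It stopped at the back wall under a push of about 14 N. The wrist camera put its ring within 2 mm of the pocket centre and square to the nest.
- **Spacer:** I carried it by its mouth-side bar, set it on the body and pushed it until it stopped at the back wall, with about 10 N. The camera showed it lying flat inside the nest.
- **Disc:** I carried it by the knob and set it on the spacer. It touched down at the expected height and was pushed back to the wall. A check then showed it about 2–3 mm off to one side, so I regripped it and moved it about 2.4 mm across.

**Last checks:** the top and scene views show all three parts flat inside the nest, knob up. The beaker and the stain bottle are standing in those views and the arm is clear of everything. I did not check the carton specifically in the final pictures, but nothing was worked near it.

**Disagreement and limits:** the top camera reads about 1–3 mm off from the wrist camera, so I trust the disc's centring to about 2 mm. I judged the disc's contact with the wall by position, because the push force was still low (about 4–5 N) and I avoided pushing harder, since it could have ridden up the chamfer.

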